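# Heft the look-alike parts kits and lean the complete one on the check stand

### The job

Four look-alike white cartons stand on the counter; three are short of parts and one is complete and about twice as heavy. Find the complete one by its weight and lean it gently on the check stand, its foot on the sprung ledge behind the front lip, square to the stand and about centred, lying back at a slant against the back rest. Leave the three short ones standing upright where they were, and neither tip anything over nor disturb the other things on the counter.

Things in the scene. Friction and masses are not known exactly. Their poses are not given: they have to be found in the camera images.
- kit_a_centre (a point): One of four look-alike standing white cartons, blue band round the lower part: 30 mm thick (x), 140 long (y), 130 tall (z), same either way round. This point: its centre, 65 mm above its underside. Which one is complete is unmarked and changes every time: complete 0.66 to 0.78 kg, short 0.32 to 0.37 kg, the weight central.
- kit_b_centre (a point): Another of the four cartons, as kit_a_centre: 30 x 140 x 130 mm, its centre, 65 mm above its underside; complete or short, unknown.
- kit_c_centre (a point): Another of the four cartons, as kit_a_centre: 30 x 140 x 130 mm, its centre, 65 mm above its underside; complete or short, unknown.
- kit_d_centre (a point): Another of the four cartons, as kit_a_centre: 30 x 140 x 130 mm, its centre, 65 mm above its underside; complete or short, unknown.
- kit_a_top (a point): The middle of the top face of carton kit_a, 65 mm above its centre along its z.
- kit_b_top (a point): The middle of the top face of carton kit_b, 65 mm above its centre along its z.
- kit_c_top (a point): The middle of the top face of carton kit_c, 65 mm above its centre along its z.
- kit_d_top (a point): The middle of the top face of carton kit_d, 65 mm above its centre along its z.
- stand_foot (a point): Fixed check stand, left or right on the counter, 170 mm wide (y): upright steel back rest, 10 mm thick, its face towards the stand's -x, with a ledge before it. This point: on that face, at mid-width, level with the unloaded ledge's top, 45 mm above the table; x points from the ledge through the back rest, z up. The back rest ends 65 mm above this point.
- stand_lip (a point): Lip along the front of the stand's aluminium ledge, 25 mm high, 6 mm thick. This point: foot of its inner face, 66 mm before stand_foot (ledge unloaded; the lip sinks with it). A carton with its front lower edge in against the lip leans back on the back rest's top edge at about 25 degrees.
- ledge (a joint): How far the ledge has sunk on its spring, in m: 0 unloaded, 18 mm at the bottom stop; about 500 N/m after 0.5 N. Under the complete kit it rests 9.5 to 14 mm down, under a short one less than 7 mm.
- bin: Open cardboard parts bin, fixed, 120 x 170 x 85 mm, with stock; origin under its centre. Bystander.
- driver: Screwdriver lying along its x, 150 mm long; origin under its middle. Bystander, to be left alone.
- spray: Aluminium spray can, 48 mm across, 150 mm tall; origin under its centre. Bystander, to be left alone.
- filter: White oil filter, 80 mm across, 92 mm tall; origin under its centre. Bystander, to be left alone.
- fluid: Grey bottle, 68 mm across, 150 mm tall; origin under its centre. Bystander, to be left alone.
- tape: Roll of tape lying flat, 100 mm across, 48 mm tall; origin under its centre. Bystander, to be left alone.
- smallbox: Small white carton, 70 x 90 x 60 mm; origin under its centre. Bystander, to be left alone.
Not all that is in view belongs to the job. Leave any purple look-alike of the part that bears stand_foot alone.

How it is judged:
By the outcome, as a careful person would: the job done as asked, in the order asked, and still so for the second after the job is handed in, with the robot touching nothing.
It also fails if it takes over 69 s, if anything falls off the work surface, if the arm or the gripper's body presses on something with over 40 N, if the wrist force passes 120 N, or if a joint passes its speed limit or range.

### The arm

A 7-joint arm with a two-finger parallel gripper is mounted at the origin on the work surface. World frame = base frame: x ahead of the robot, y to its left, z up, the work surface at z = 0. Lengths are in m, angles in rad, forces in N, time in s.
With the tool pointing down it reaches from about 0.4 to 0.85 m from the base axis. Payload 10.4 kg.
Tool frame: the origin (TCP) lies on the front face of the gripper's body, between the roots of the fingers; the fingertips stand 73 mm ahead of it and the grasp point (between the pads) lies 54 mm ahead of it; z points along the fingers, y is the line along which they close (so a half turn about z gives the same grasp; the last joint's range is limited). The gripper opens to 85 mm and grips with 20 to 120 N. Pads are 22 mm wide; open, the fingers measure 114 mm over their backs; the gripper's body (76 mm by 85 mm) begins 54 mm behind the grasp point. The pads swing forward as they close: fully open they stand 13 mm farther back than shut.
Start: joints at [-1.301, 0.332, -0.065, 1.46, 0.022, 1.35, -0.088], TCP at [0.18, 0.598, 0.304] pointing down, gripper open.
Joint ranges: [-2.6, 2.6], [-0.5, 2.12], [-1.47, 1.34], [0.16, 2.42], [-1.27, 4.41], [0.06, 2.06], [-2.6, 2.6]. Speed limits (rad/s): [2.22, 2.22, 2.79, 2.79, 3.14, 3.14, 3.14].

### API

Orientations are given as a unit quaternion [x, y, z, w].
In Python, from workcell import manip gives the robot as it stands.
- The arm moves only by the shell command python3 -m jog 'ROWS' [FORCE]. ROWS is JSON, a list of rows, each an object with "grip": the gripper command: -1 is fully open, 1 is shut, values between are in proportion; "slide": the shift along the tool's x, y, z in cm, a list of three; "yaw": the turn about the tool's z in rad. A call has 1 to 8 rows; each row shifts and turns the commanded pose from where the row before left it, along the tool's axes as they then stand; what a row does not reach is not made up. A row lasts 1/10 s, in which the tool goes at most 50 mm and 8.59 degrees, less where a joint would pass 70% of its speed; a pose out of reach is approached as far as the arm can. A call with a gripper value outside its range is refused whole. The fingers move at their own pace and stop on an object; FORCE is the grip in N (left out, the last holds). Time passes only in rows, so rows that do not move let the fingers close. It gives the time, the measured TCP pose, the force, the opening and the grip force at its end, in the units of the state.
- manip.get_obs(): the state, without advancing time (a new reading comes with each control period).
- manip.camera(name): name is "scene" or "side" or "wrist"; returns the picture (384x512x3 uint8, blue, green, red); there is no depth.
- manip.calibration(name): a dict with "vfov" (degrees; the focal length in pixels is half the picture's height over the tangent of half this angle, whatever the lens; pixels are square), "cx", "cy" (the principal point, pixels), "k1" (the pictures are not rectified: a ray, as slopes to the right and down, at radius r is drawn at 1 + k1 r^2 times it, then the intrinsics apply), "camera_from_world" (4x4, takes a point from world to camera coordinates). Camera axes: x right, y down, z forward; pixel columns grow to the right and rows downward; lengths in m; the calibration is good to about 2 mm. A picture is of the moment at which its call begins: read the wrist's pose just before it. calibration takes no time and is no camera call; for the wrist camera it gives the pose at the moment of the call.
- manip.hand_in(): hands the job in; it is judged then, once.
Trained networks look in the newest picture that a camera, given by its name, has taken for a name from the list of things; names that differ only in an ending like _2 or _b are one class to them, and where a whole thing is asked for, a point or a joint stands for the part that bears it (a point fixed in the world has none). Each returns a list of dicts, best first, with "conf" (0 to 1); they miss things now and then, are a little off and sometimes report something else, mostly with a low value. They report only what shows in the picture. A call takes as long as a camera call. They do not tell look-alikes from the thing itself.
- manip.masks_of(thing, camera): "region" (384x512 bool, what is visible of it) and "centre" ([column, row] in pixels, amid what is visible of it).
The state is a dict: "clock": time; "joint_pos": joint angles; "joint_velocities": joint speeds; "tau": joint torques, N m; "position": TCP position; "ee_rot": TCP orientation; "ft_force": force on the tool from outside, world axes, zero at the start; "torque": the same for the moment, N m; "grip_width": opening from 0.0 (shut) to 1.0 (fully open); "grasp_force": force on a finger pad.
Only numpy, scipy, OpenCV 4.12 (cv2) and the standard library are available. Lean on these libraries where they do the work, as an engineer would, in place of code of your own. Each camera call takes 0.05 s, during which the arm holds its last target. There are 200 camera calls.

## Working session

There is one attempt and no reset: what is moved stays moved. The work goes in short steps, Python scripts to look and compute and a shell command to move; the robot and the scene stay as the last step left them, time stands still between calls to the robot, and variables do not carry over. Pictures are saved under pics/ and viewed, at most 12 in all, crops included, and the job is handed in when it is done.

```bash
mkdir -p pics; ls; python3 - <<'E'
from workcell import manip
import cv2,numpy as np
for c in ["scene","side"]:
    im=manip.camera(c); cv2.imwrite(f"pics/{c}0.png",im)
    k=manip.calibration(c); print(c,{a:(np.round(b,3).tolist() if a=="camera_from_world" else b) for a,b in k.items()})
    for t in ["kit_a_centre","stand_foot","smallbox"]:
        for d in manip.masks_of(t,c): print(t,round(d["conf"],2),np.round(d["centre"]),d["region"].sum())
print(manip.get_obs())
E
```

```text
pics
scene {'vfov': 49.47504168198823, 'cx': 252.91809920136453, 'cy': 193.52861022466277, 'k1': -0.13076574679665237, 'camera_from_world': [[-0.799, 0.601, 0.005, 0.396], [0.434, 0.583, -0.687, -0.144], [-0.416, -0.547, -0.726, 1.536], [0.0, 0.0, 0.0, 1.0]]}
kit_a_centre 0.74 [224. 188.] 1532
stand_foot 0.91 [190. 158.] 1552
stand_foot 0.82 [275. 124.] 1337
smallbox 0.72 [233. 139.] 596
smallbox 0.65 [349. 250.] 983
side {'vfov': 57.171474151925295, 'cx': 262.5078560996336, 'cy': 192.07518943326474, 'k1': -0.08745177071563032, 'camera_from_world': [[0.817, -0.576, 0.0, -0.391], [-0.373, -0.53, -0.762, 0.261], [0.439, 0.622, -0.648, 0.784], [0.0, 0.0, 0.0, 1.0]]}
kit_a_centre 0.64 [304. 216.] 2229
stand_foot 0.77 [358. 274.] 4755
stand_foot 0.61 [218. 358.] 3798
smallbox 0.97 [178. 176.] 684
{'clock': 0.4, 'joint_pos': array([-1.30060711,  0.33232719, -0.06470739,  1.46021033,  0.02159717,
        1.34989597, -0.0884782 ]), 'joint_velocities': array([-0.0006209 , -0.00090342,  0.00097053, -0.00115373,  0.00066545,
       -0.00074896, -0.00047592]), 'tau': array([-8.82899531e-04, -6.24559665e+01,  4.86798061e-02, -3.91371989e+01,
        1.63773884e-02,  3.85380656e-03,  4.44078080e-05]), 'position': array([0.18036525, 0.59838782, 0.30380533]), 'ee_rot': array([ 1.45855578e-01,  9.89305890e-01, -7.17696790e-05, -1.69901039e-05]), 'ft_force': array([-0.17729037, -0.7890206 ,  0.15703042]), 'torque': array([-0.01327253, -0.00130249,  0.02542516]), 'grasp_force': 0.0, 'grip_width': 0.9989874776650289}
```

View pics/scene0.png

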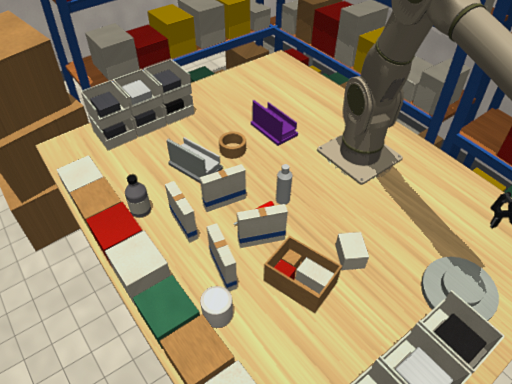

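View pics/side0.png

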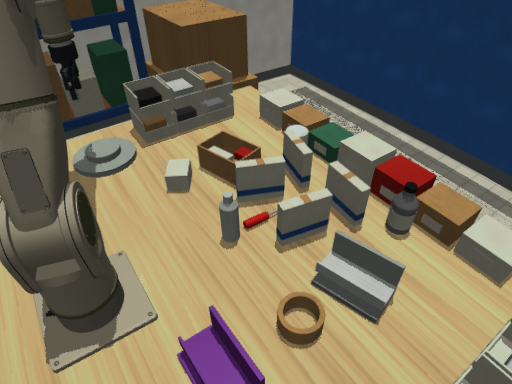

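The scene picture shows four cartons near (180,210), (222,187), (262,224) and (222,255). The grey stand is at (193,158) and the purple look-alike at (275,124). The grey one fits, because purple is to be left alone. I'll enlarge the cartons and stand to get corners.

```bash
python3 - <<'E'
import cv2
a=cv2.imread("pics/scene0.png")[130:295,155:300]; cv2.imwrite("pics/sc1.png",cv2.resize(a,None,fx=3.6,fy=3.6,interpolation=cv2.INTER_CUBIC))
a=cv2.imread("pics/side0.png")[125:325,225:415]; cv2.imwrite("pics/si1.png",cv2.resize(a,None,fx=3,fy=3,interpolation=cv2.INTER_CUBIC))
E
```

```text
(no output)
```

View pics/sc1.png

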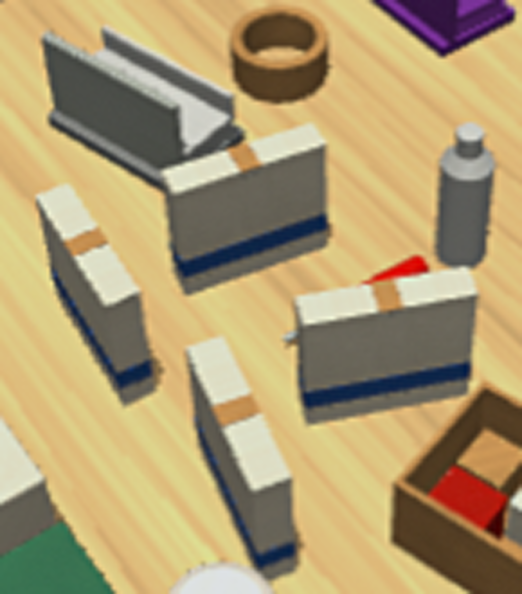

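View pics/si1.png

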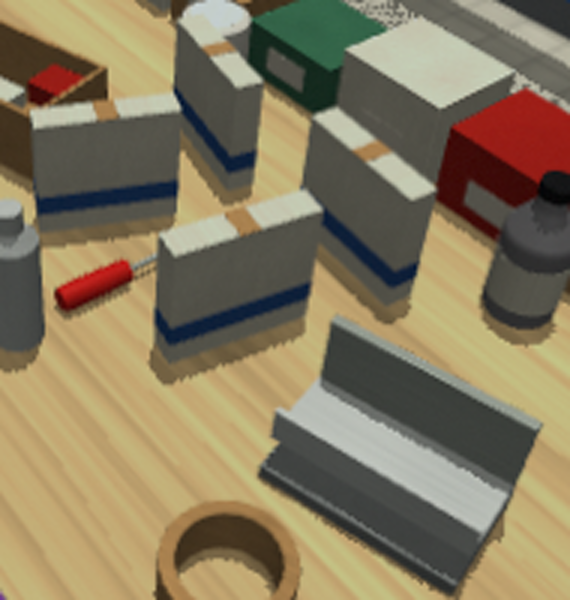

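```bash
cat > h.py <<'E'
import numpy as np
from workcell import manip
def ray(c,uv,k=None):
    k=k or manip.calibration(c); f=192/np.tan(np.radians(k["vfov"]/2))
    d=(np.asarray(uv,float)-[k["cx"],k["cy"]])/f
    s=d.copy()
    for _ in range(30): s=d/(1+k["k1"]*(s**2).sum(-1,keepdims=True))
    T=k["camera_from_world"]; R=T[:3,:3]
    return -R.T@T[:3,3], np.c_[s,np.ones(len(s))]@R
def plane(c,uv,z,k=None):
    o,r=ray(c,np.atleast_2d(uv),k); return o+r*((z-o[2])/r[:,2])[:,None]
def proj(c,P,k=None):
    k=k or manip.calibration(c); f=192/np.tan(np.radians(k["vfov"]/2))
    T=k["camera_from_world"]; q=np.atleast_2d(P)@T[:3,:3].T+T[:3,3]; s=q[:,:2]/q[:,2:]
    return s*(1+k["k1"]*(s**2).sum(1,keepdims=True))*f+[k["cx"],k["cy"]]
def tri(c1,u1,c2,u2):
    o1,r1=ray(c1,[u1]);o2,r2=ray(c2,[u2]);r1,r2=r1[0],r2[0]
    t=np.linalg.lstsq(np.c_[r1,-r2],o2-o1,rcond=None)[0]
    return (o1+t[0]*r1+o2+t[1]*r2)/2, np.linalg.norm(o1+t[0]*r1-o2-t[1]*r2)
E
python3 - <<'E'
from h import *
sc=lambda a:np.array(a)/3.6+[155,130]
si=lambda a:np.array(a)/3+[225,125]
S={1:[(37,195),(70,184),(138,285),(107,303)],2:[(167,192),(163,172),(313,126),(326,143)],3:[(300,323),(296,300),(470,270),(477,293)],4:[(188,350),(220,340),(290,470),(257,488)]}
D={1:[(312,115),(335,108),(435,190),(408,200)],2:[(160,238),(163,255),(323,208),(308,190)],3:[(32,105),(34,126),(180,115),(174,95)],4:[(178,25),(200,15),(262,82),(235,88)]}
import cv2
for n,(c,f,M) in {"scene":("scene",sc,S),"side":("side",si,D)}.items():
    for i in M:
        P=plane(c,f(M[i]),.13)[:,:2]; (x,y),(w,h),a=cv2.minAreaRect((P*1000).astype(np.float32))
        L=P-P.mean(0); u=np.linalg.svd(L)[2][0]
        print(n,i,np.round(P.mean(0),3),"size",round(w),round(h),"long dir deg",round(np.degrees(np.arctan2(u[1],u[0]))%180,1), "r",np.hypot(*P.mean(0)).round(3))
for nm,a,b in [("backL",(43,37),(540,425)),("backR",(182,110),(335,318)),("lipL",(103,30),(482,532)),("lipR",(233,100),(277,412))]:
    p,e=tri("scene",sc(a),"side",si(b)); print(nm,np.round(p,3),round(e,4))
print("scene back z.11",plane("scene",sc([(43,37),(182,110)]),.11).round(3),"lip z.07",plane("scene",sc([(103,30),(233,100)]),.07).round(3))
print("side",plane("side",si([(335,318),(540,425)]),.11).round(3),plane("side",si([(277,412),(480,530)]),.07).round(3))
for t in ["bin","spray","driver","tape","filter","fluid","smallbox"]:
    z=dict(bin=.04,spray=.075,driver=.01,tape=.024,filter=.046,fluid=.06,smallbox=.03)[t]
    for d in manip.masks_of(t,"scene")[:2]: print(t,round(d["conf"],2),plane("scene",d["centre"],z)[0,:2].round(3))
E
```

```text
scene 1 [ 0.691 -0.098] size 138 29 long dir deg 84.4 r 0.698
scene 2 [ 0.536 -0.102] size 24 145 long dir deg 167.7 r 0.546
scene 3 [0.534 0.094] size 24 142 long dir deg 156.0 r 0.542
scene 4 [0.688 0.115] size 136 27 long dir deg 78.1 r 0.698
side 1 [ 0.693 -0.097] size 139 30 long dir deg 83.3 r 0.699
side 2 [ 0.535 -0.103] size 25 149 long dir deg 169.0 r 0.545
side 3 [0.534 0.091] size 34 136 long dir deg 152.0 r 0.542
side 4 [0.686 0.11 ] size 138 31 long dir deg 77.0 r 0.695
backL [ 0.585 -0.375  0.108] 0.0018
backR [ 0.536 -0.211  0.107] 0.009
lipL [ 0.511 -0.397  0.067] 0.0017
lipR [ 0.466 -0.233  0.065] 0.0037
scene back z.11 [[ 0.585 -0.372  0.11 ]
 [ 0.535 -0.204  0.11 ]] lip z.07 [[ 0.513 -0.392  0.07 ]
 [ 0.467 -0.226  0.07 ]]
side [[ 0.538 -0.215  0.11 ]
 [ 0.584 -0.376  0.11 ]] [[ 0.464 -0.236  0.07 ]
 [ 0.51  -0.396  0.07 ]]
spray 0.95 [0.395 0.01 ]
spray 0.66 [ 0.517 -0.271]
driver 0.31 [0.676 0.081]
tape 0.66 [ 0.36  -0.318]
filter 0.56 [0.775 0.223]
fluid 0.9 [ 0.774 -0.247]
fluid 0.58 [ 0.688 -0.106]
smallbox 0.72 [ 0.347 -0.323]
smallbox 0.65 [0.366 0.292]
```

Measurements from the two cameras agree to about 3 mm, and the sizes fit: 30x140 cartons, 170 mm stand, back rest top at 0.11. I'll weigh the cartons in turn, starting with P3, the one nearest the bin.

```bash
cat >> h.py <<'E'
from scipy.spatial.transform import Rotation as Ro
K={1:(.692,-.098,84),2:(.536,-.1025,168.3),3:(.534,.0925,154),4:(.687,.1125,77.5)}
def go(x,y,z,ya,rng=90):
    "yaw first (rad), then slide in cm along the turned tool axes"
    o=manip.get_obs(); R=Ro.from_quat(o["ee_rot"]).as_matrix(); a=np.degrees(np.arctan2(R[1,1],R[0,1]))
    yaw=(a-ya+rng)%(2*rng)-rng
    R2=R@Ro.from_euler("z",yaw,degrees=True).as_matrix()
    s=R2.T@(np.array([x,y,z])-o["position"])*100
    print("t",round(o["clock"],1),"pos",o["position"].round(4),"ya",a.round(1),"yaw",np.radians(yaw).round(3),"slide",s.round(2),"j7",o["joint_pos"][6].round(2),"F",o["ft_force"].round(2),"w",round(o["grip_width"]*85,1))
E
python3 -c "
from h import *
go(*K[3][:2],.27,K[3][2]-90)"
```

```text
t 0.8 pos [0.1804 0.5984 0.304 ] ya 73.2 yaw 0.161 slide [-53.96 -29.97   3.39] j7 -0.09 F [-0.07 -0.   -1.12] w 85.2
```

```bash
python3 -m jog '[{"grip":-1,"slide":[0,0,0],"yaw":0.081},{"grip":-1,"slide":[0,0,0],"yaw":0.08},{"grip":-1,"slide":[-3.6,-2,0.2],"yaw":0},{"grip":-1,"slide":[-3.6,-2,0.2],"yaw":0},{"grip":-1,"slide":[-3.6,-2,0.2],"yaw":0},{"grip":-1,"slide":[-3.6,-2,0.2],"yaw":0},{"grip":-1,"slide":[-3.6,-2,0.2],"yaw":0},{"grip":-1,"slide":[-3.6,-2,0.2],"yaw":0}]' 30
python3 -m jog '[{"grip":-1,"slide":[-3.6,-2,0.2],"yaw":0},{"grip":-1,"slide":[-3.6,-2,0.2],"yaw":0},{"grip":-1,"slide":[-3.6,-2,0.2],"yaw":0},{"grip":-1,"slide":[-3.6,-2,0.2],"yaw":0},{"grip":-1,"slide":[-3.6,-2,0.2],"yaw":0},{"grip":-1,"slide":[-3.6,-2,0.2],"yaw":0},{"grip":-1,"slide":[-3.6,-2,0.2],"yaw":0},{"grip":-1,"slide":[0,0,0],"yaw":0}]'
python3 -c "
from h import *
import cv2
go(*K[3][:2],.27,K[3][2]-90)
cv2.imwrite('pics/w1.png',manip.camera('wrist'))
k=manip.calibration('wrist')
for i,(x,y,a) in K.items():
  u=np.array([np.cos(np.radians(a)),np.sin(np.radians(a)),0]);v=np.array([-u[1],u[0],0])
  print(i,proj('wrist',[np.array([x,y,.13])+p*.07*u+q*.015*v for p in(-1,1) for q in (-1,1)],k).round().tolist())
"
```

```text
clock: 1.55
position: [0.3227, 0.3944, 0.2921]
ee_rot: [0.225, 0.974, 0.0, 0.0]
ft_force: [0.6, -0.6, 0.3]
grip_width: 1.001
grasp_force: 0.0
clock: 2.35
position: [0.4895, 0.154, 0.278]
ee_rot: [0.229, 0.973, -0.001, 0.001]
ft_force: [-0.5, 0.1, 0.3]
grip_width: 1.001
grasp_force: 0.0
t 2.4 pos [0.4895 0.154  0.278 ] ya 63.5 yaw -0.008 slide [-6.69 -3.58  0.81] j7 0.75 F [-0.54  0.06  0.28] w 85.0
1 [[45.0, 529.0], [30.0, 508.0], [179.0, 491.0], [165.0, 468.0]]
2 [[47.0, 440.0], [16.0, 446.0], [-28.0, 306.0], [-64.0, 315.0]]
3 [[224.0, 362.0], [187.0, 362.0], [219.0, 199.0], [176.0, 199.0]]
4 [[233.0, 445.0], [224.0, 419.0], [389.0, 416.0], [385.0, 389.0]]
```

View pics/w1.png

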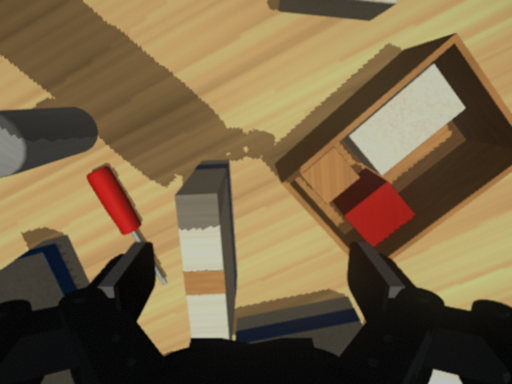

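The wrist view shows P3's top face with corners at about (177,195), (219,195), (230,338) and (189,340).

```bash
python3 -c "
from h import *
P=plane('wrist',[(177,195),(219,195),(230,338),(189,340)],.13)[:,:2];print(P.round(4))
for a,b in((0,3),(1,2)): d=P[b]-P[a];print(np.degrees(np.arctan2(d[1],d[0])))
d=P[1]-P[0];print('w',np.linalg.norm(d),np.degrees(np.arctan2(d[1],d[0])))
m=(P[0]+P[1])/2;d=(P[2]+P[3])/2-m;print('ctr',m+.07*d/np.linalg.norm(d))
go(*K[3][:2],.164,K[3][2]-90)"
```

```text
[[0.4621 0.1119]
 [0.4752 0.1383]
 [0.5851 0.0904]
 [0.5722 0.0601]]
-25.19086556600962
-23.530535473165735
w 0.029525762893453756 63.7592553784992
ctr [0.53240148 0.0962177 ]
t 2.4 pos [0.4882 0.1569 0.278 ] ya 63.7 yaw -0.005 slide [-6.93 -3.78 11.4 ] j7 0.74 F [-0.99  0.94  0.13] w 85.1
```

```bash
python3 -m jog '[{"grip":-1,"slide":[0,0,0],"yaw":-0.03},{"grip":-1,"slide":[-3.3,-1.9,0],"yaw":0},{"grip":-1,"slide":[-3.35,-1.86,0],"yaw":0},{"grip":-1,"slide":[0,0,3],"yaw":0},{"grip":-1,"slide":[0,0,3],"yaw":0},{"grip":-1,"slide":[0,0,0],"yaw":0},{"grip":-1,"slide":[0,0,0],"yaw":0}]'
python3 -c "
from h import *
go(.533,.095,.164,65.5)"
```

```text
clock: 3.1
position: [0.5319, 0.0991, 0.2184]
ee_rot: [0.209, 0.978, 0.0, -0.0]
ft_force: [0.1, 0.7, 0.2]
grip_width: 1.0
grasp_force: 0.0
t 3.1 pos [0.5319 0.0991 0.2184] ya 65.9 yaw 0.006 slide [-0.27 -0.33  5.44] j7 0.96 F [0.05 0.66 0.2 ] w 85.0
```

```bash
python3 -m jog '[{"grip":-1,"slide":[-0.27,-0.33,2.7],"yaw":0},{"grip":-1,"slide":[0,0,2.7],"yaw":0},{"grip":0,"slide":[0,0,0],"yaw":0},{"grip":0.1,"slide":[0,0,0],"yaw":0},{"grip":0.2,"slide":[0,0,0],"yaw":0},{"grip":0.4,"slide":[0,0,0],"yaw":0},{"grip":1,"slide":[0,0,0],"yaw":0},{"grip":1,"slide":[0,0,0],"yaw":0}]'
python3 -m jog '[{"grip":1,"slide":[0,0,0],"yaw":0},{"grip":1,"slide":[0,0,0],"yaw":0},{"grip":1,"slide":[0,0,0],"yaw":0}]'
```

```text
clock: 3.9
position: [0.5341, 0.0939, 0.1657]
ee_rot: [0.21, 0.978, 0.001, 0.001]
ft_force: [-2.0, -0.7, 7.4]
grip_width: 0.348
grasp_force: 30.9
clock: 4.2
position: [0.5341, 0.0939, 0.1657]
ee_rot: [0.21, 0.978, 0.001, 0.001]
ft_force: [-2.8, -1.5, 7.4]
grip_width: 0.348
grasp_force: 31.0
```

```bash
python3 -m jog '[{"grip":1,"slide":[0,0,-1],"yaw":0},{"grip":1,"slide":[0,0,-1],"yaw":0},{"grip":1,"slide":[0,0,0],"yaw":0},{"grip":1,"slide":[0,0,0],"yaw":0},{"grip":1,"slide":[0,0,0],"yaw":0}]'
python3 -m jog '[{"grip":1,"slide":[0,0,0],"yaw":0},{"grip":1,"slide":[0,0,0],"yaw":0}]'
```

```text
clock: 4.7
position: [0.5331, 0.0939, 0.1836]
ee_rot: [0.21, 0.978, -0.0, -0.0]
ft_force: [0.1, 0.5, -3.7]
grip_width: 0.347
grasp_force: 30.9
clock: 4.9
position: [0.5331, 0.0938, 0.1836]
ee_rot: [0.21, 0.978, -0.0, -0.0]
ft_force: [-1.0, -0.5, -3.7]
grip_width: 0.344
grasp_force: 30.9
```

P3 is short (3.7 N), so it goes back down.

```bash
python3 -m jog '[{"grip":1,"slide":[0,0,1],"yaw":0},{"grip":1,"slide":[0,0,0.6],"yaw":0},{"grip":1,"slide":[0,0,0.2],"yaw":0},{"grip":1,"slide":[0,0,0],"yaw":0},{"grip":1,"slide":[0,0,0],"yaw":0}]'
python3 -c "
from h import *
go(*K[4][:2],.25,K[4][2]-90)"
```

```text
clock: 5.4
position: [0.5331, 0.0938, 0.1657]
ee_rot: [0.21, 0.978, -0.0, -0.0]
ft_force: [-2.8, -0.2, 1.6]
grip_width: 0.348
grasp_force: 30.3
t 5.4 pos [0.5331 0.0938 0.1657] ya 65.7 yaw 1.365 slide [ 5.16 14.62 -8.45] j7 1.0 F [-2.8 -0.2  1.6] w 29.6
```

```bash
python3 -m jog '[{"grip":0.1,"slide":[0,0,0],"yaw":0},{"grip":-0.3,"slide":[0,0,0],"yaw":0},{"grip":-0.6,"slide":[0,0,0],"yaw":0},{"grip":-1,"slide":[0,0,-1],"yaw":0},{"grip":-1,"slide":[0,0,-3.5],"yaw":0},{"grip":-1,"slide":[0,0,-4],"yaw":-0.148},{"grip":-1,"slide":[0,0,0],"yaw":-0.148},{"grip":-1,"slide":[0,0,0],"yaw":-0.148}]'
python3 -m jog '[{"grip":-1,"slide":[0,0,0],"yaw":-0.148},{"grip":-1,"slide":[0,0,0],"yaw":-0.148},{"grip":-1,"slide":[0,0,0],"yaw":-0.148},{"grip":-1,"slide":[0,0,0],"yaw":-0.148},{"grip":-1,"slide":[0,0,0],"yaw":-0.148},{"grip":-1,"slide":[0,0,0],"yaw":-0.148},{"grip":-1,"slide":[0,0,0],"yaw":-0.148},{"grip":-1,"slide":[0,0,0],"yaw":-0.148}]'
python3 -c "
from h import *
go(*K[4][:2],.25,K[4][2]-90)"
```

```text
clock: 6.2
position: [0.534, 0.094, 0.2532]
ee_rot: [-0.013, 1.0, 0.001, 0.002]
ft_force: [-0.5, 0.9, -0.7]
grip_width: 1.002
grasp_force: 0.0
clock: 7.0
position: [0.5335, 0.0938, 0.2518]
ee_rot: [-0.569, 0.822, -0.0, 0.0]
ft_force: [-0.4, 0.7, 0.4]
grip_width: 1.002
grasp_force: 0.0
t 7.0 pos [0.5335 0.0938 0.2518] ya 159.3 yaw -0.143 slide [ -5.15 -14.58   0.19] j7 2.57 F [-0.37  0.71  0.41] w 85.1
```

```bash
R='unused'; python3 -m jog '[{"grip":-1,"slide":[0,0,0],"yaw":0.149},{"grip":-1,"slide":[0,0,0],"yaw":0.149},{"grip":-1,"slide":[0,0,0],"yaw":0.149},{"grip":-1,"slide":[0,0,0],"yaw":0.149},{"grip":-1,"slide":[0,0,0],"yaw":0.149},{"grip":-1,"slide":[0,0,0],"yaw":0.149},{"grip":-1,"slide":[0,0,0],"yaw":0.149},{"grip":-1,"slide":[0,0,0],"yaw":0.149}]' >/dev/null
python3 -m jog '[{"grip":-1,"slide":[0,0,0],"yaw":0.149},{"grip":-1,"slide":[0,0,0],"yaw":0.149},{"grip":-1,"slide":[0,0,0],"yaw":0.149},{"grip":-1,"slide":[0,0,0],"yaw":0.149},{"grip":-1,"slide":[0,0,0],"yaw":0.149},{"grip":-1,"slide":[0,0,0],"yaw":0.149},{"grip":-1,"slide":[0,0,0],"yaw":0.149},{"grip":-1,"slide":[0,0,0],"yaw":0.149}]' >/dev/null
python3 -m jog '[{"grip":-1,"slide":[0,0,0],"yaw":0.149},{"grip":-1,"slide":[0,0,0],"yaw":0.149},{"grip":-1,"slide":[0,0,0],"yaw":0.149},{"grip":-1,"slide":[0,0,0],"yaw":0.149},{"grip":-1,"slide":[2.6,3.6,0],"yaw":0},{"grip":-1,"slide":[2.6,3.6,0],"yaw":0},{"grip":-1,"slide":[0,3.6,0],"yaw":0},{"grip":-1,"slide":[0,3.6,0],"yaw":0}]'
python3 -c "
from h import *
go(*K[4][:2],.164,K[4][2]-90)"
```

```text
clock: 9.4
position: [0.6862, 0.1168, 0.2513]
ee_rot: [0.775, 0.632, 0.0, -0.0]
ft_force: [-0.3, 0.3, 0.3]
grip_width: 0.999
grasp_force: 0.0
t 9.4 pos [0.6862 0.1168 0.2513] ya -11.6 yaw 0.016 slide [-0.41  0.17  8.73] j7 -0.25 F [-0.26  0.27  0.28] w 84.9
```

```bash
python3 -m jog '[{"grip":-1,"slide":[-0.3,0.1,2.9],"yaw":0.01},{"grip":-1,"slide":[0,0,2.9],"yaw":0},{"grip":-1,"slide":[0,0,2.8],"yaw":0},{"grip":0,"slide":[0,0,0],"yaw":0},{"grip":0.1,"slide":[0,0,0],"yaw":0},{"grip":0.2,"slide":[0,0,0],"yaw":0},{"grip":0.4,"slide":[0,0,0],"yaw":0},{"grip":1,"slide":[0,0,0],"yaw":0}]'
python3 -m jog '[{"grip":1,"slide":[0,0,0],"yaw":0},{"grip":1,"slide":[0,0,-1],"yaw":0},{"grip":1,"slide":[0,0,-1],"yaw":0},{"grip":1,"slide":[0,0,0],"yaw":0},{"grip":1,"slide":[0,0,0],"yaw":0},{"grip":1,"slide":[0,0,0],"yaw":0},{"grip":1,"slide":[0,0,0],"yaw":0}]'
python3 -c "
from h import *
go(*K[1][:2],.25,K[1][2]-90)"
```

```text
clock: 10.2
position: [0.6863, 0.1124, 0.1672]
ee_rot: [0.779, 0.627, 0.002, 0.001]
ft_force: [1.2, -1.0, 6.7]
grip_width: 0.344
grasp_force: 31.4
clock: 10.9
position: [0.6849, 0.1123, 0.1843]
ee_rot: [0.779, 0.627, -0.0, -0.0]
ft_force: [-0.2, 0.4, -5.7]
grip_width: 0.348
grasp_force: 30.3
t 10.9 pos [0.6849 0.1123 0.1843] ya -12.3 yaw -0.11 slide [-20.84   2.89  -6.57] j7 -0.24 F [-0.17  0.42 -5.75] w 29.6
```

```bash
for i in 1 2 3; do python3 -m jog '[{"grip":1,"slide":[0,0,-0.4],"yaw":0},{"grip":1,"slide":[0,0,0],"yaw":0}]' | egrep 'pos|ft'; done; python3 -c "
from workcell import manip
for i in range(2): print(manip.get_obs()['ft_force'],manip.get_obs()['torque'])"
```

```text
position: [0.6855, 0.1123, 0.1894]
ft_force: [-0.5, 0.4, -6.9]
position: [0.6855, 0.1123, 0.1936]
ft_force: [0.3, 0.3, -6.9]
position: [0.6855, 0.1123, 0.1976]
ft_force: [-1.0, -0.8, -6.8]
[-1.00699961 -0.78668682 -6.83611598] [-0.03051062 -0.02723947 -0.01002327]
[-1.00699961 -0.78668682 -6.83611598] [-0.03051062 -0.02723947 -0.01002327]
```

P4 weighs 6.9 N (0.70 kg), so it is the complete carton. The stand frame is the back rest at about 16° yaw. I'll lift and carry the carton there.

```bash
python3 -m jog '[{"grip":1,"slide":[0,0,-3],"yaw":0},{"grip":1,"slide":[0,0,-3],"yaw":0},{"grip":1,"slide":[0,0,-3],"yaw":0},{"grip":1,"slide":[0,0,-3],"yaw":0},{"grip":1,"slide":[0,0,-2.5],"yaw":-0.1},{"grip":1,"slide":[0,0,0],"yaw":-0.13},{"grip":1,"slide":[0,0,0],"yaw":-0.13},{"grip":1,"slide":[0,0,0],"yaw":-0.13}]' 40
python3 -c "
from h import *
go(.5083,-.3089,.34,16)"
```

```text
clock: 12.3
position: [0.6852, 0.1122, 0.342]
ee_rot: [0.601, 0.799, 0.0, 0.0]
ft_force: [-0.9, -0.9, -6.4]
grip_width: 0.345
grasp_force: 42.3
t 12.3 pos [0.6852 0.1122 0.342 ] ya 16.1 yaw 0.001 slide [-35.6  -28.61   0.2 ] j7 0.19 F [-0.88 -0.93 -6.43] w 29.3
```

```bash
python3 -m jog '[{"grip":1,"slide":[-1.2,-1,0],"yaw":0},{"grip":1,"slide":[-2.3,-1.85,0],"yaw":0},{"grip":1,"slide":[-2.5,-2,0],"yaw":0},{"grip":1,"slide":[-2.5,-2,0],"yaw":0},{"grip":1,"slide":[-2.5,-2,0],"yaw":0},{"grip":1,"slide":[-2.5,-2,0],"yaw":0},{"grip":1,"slide":[-2.5,-2,0],"yaw":0},{"grip":1,"slide":[-2.5,-2,0],"yaw":0}]' >/dev/null
python3 -m jog '[{"grip":1,"slide":[-2.5,-2,0],"yaw":0},{"grip":1,"slide":[-2.5,-2,0],"yaw":0},{"grip":1,"slide":[-2.5,-2,0],"yaw":0},{"grip":1,"slide":[-2.5,-2,0],"yaw":0},{"grip":1,"slide":[-2.5,-2,0],"yaw":0},{"grip":1,"slide":[-2,-1.6,0],"yaw":0},{"grip":1,"slide":[-1.2,-1,0],"yaw":0},{"grip":1,"slide":[0,0,0],"yaw":0}]'
python3 -c "
from h import *
import cv2
go(.5083,-.3089,.28,16)
a=manip.camera('side')[60:340,220:460];b=manip.camera('wrist')
c=cv2.resize(a,None,fx=1.6,fy=1.6,interpolation=cv2.INTER_CUBIC)
b=cv2.resize(b,(410,308));b=cv2.copyMakeBorder(b,0,c.shape[0]-308,0,0,0)
cv2.imwrite('pics/p5.png',np.hstack([c,b]))"
```

```text
clock: 13.9
position: [0.5119, -0.2943, 0.3422]
ee_rot: [0.606, 0.796, -0.0, 0.0]
ft_force: [0.0, -1.1, -7.1]
grip_width: 0.342
grasp_force: 42.2
t 13.9 pos [ 0.5119 -0.2943  0.3422] ya 15.4 yaw -0.01 slide [-1.3  -0.75  6.22] j7 0.85 F [ 0.   -1.07 -7.13] w 29.1
```

View pics/p5.png

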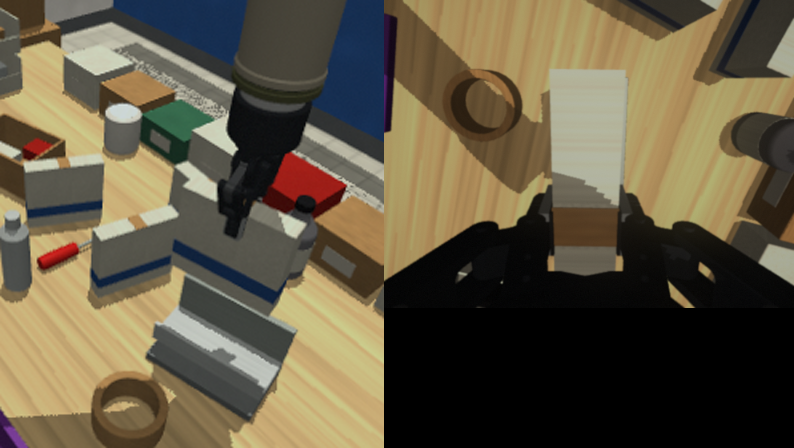

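The carton hangs squarely above the stand, with the brown tape mark at wrist pixel (251,281).

```bash
python3 -c "
from h import *
o=manip.get_obs();print(plane('wrist',(251,281),o['position'][2]-.0365).round(4),o['position'].round(4))
P=plane('wrist',[(207,87),(301,87),(210,255),(294,255)],o['position'][2]-.0365)
print(P.round(4),[np.degrees(np.arctan2(*(P[i]-P[j])[1::-1])) for i,j in((0,2),(1,3))])
go(.5083,-.3089,.225,16)
"
```

```text
[[ 0.513  -0.2874  0.3053]] [ 0.514  -0.291   0.3418]
[[ 0.4809 -0.2248  0.3053]
 [ 0.5094 -0.2167  0.3053]
 [ 0.4957 -0.2812  0.3053]
 [ 0.5251 -0.2729  0.3053]] [np.float64(104.70642965208691), np.float64(105.6686065429045)]
t 14.0 pos [ 0.514  -0.291   0.3418] ya 15.7 yaw -0.005 slide [-1.58 -1.05 11.68] j7 0.85 F [ 0.54  0.05 -7.41] w 29.1
```

```bash
python3 -m jog '[{"grip":1,"slide":[-0.9,-0.2,0],"yaw":-0.01},{"grip":1,"slide":[-0.9,-0.25,0],"yaw":0},{"grip":1,"slide":[0,0,3],"yaw":0},{"grip":1,"slide":[0,0,3],"yaw":0},{"grip":1,"slide":[0,0,2],"yaw":0},{"grip":1,"slide":[0,0,0],"yaw":0},{"grip":1,"slide":[0,0,0],"yaw":0},{"grip":1,"slide":[0,0,0],"yaw":0}]'
python3 -c "
from h import *
go(.5075,-.3115,.225,16)
import cv2
a=manip.camera('side')[130:330,280:420];b=manip.camera('scene')[90:230,130:250]
c=cv2.resize(a,None,fx=3,fy=3,interpolation=cv2.INTER_CUBIC)
b=cv2.resize(b,None,fx=3,fy=3,interpolation=cv2.INTER_CUBIC);b=cv2.copyMakeBorder(b,0,c.shape[0]-b.shape[0],0,0,0)
cv2.imwrite('pics/p6.png',np.hstack([c,b]))"
```

```text
clock: 14.8
position: [0.5152, -0.3106, 0.2635]
ee_rot: [0.6, 0.8, 0.0, 0.001]
ft_force: [-0.2, 0.6, -6.3]
grip_width: 0.343
grasp_force: 42.6
t 14.8 pos [ 0.5152 -0.3106  0.2635] ya 16.3 yaw 0.006 slide [ 0.13 -0.77  3.84] j7 0.92 F [-0.2   0.63 -6.28] w 29.2
```

View pics/p6.png

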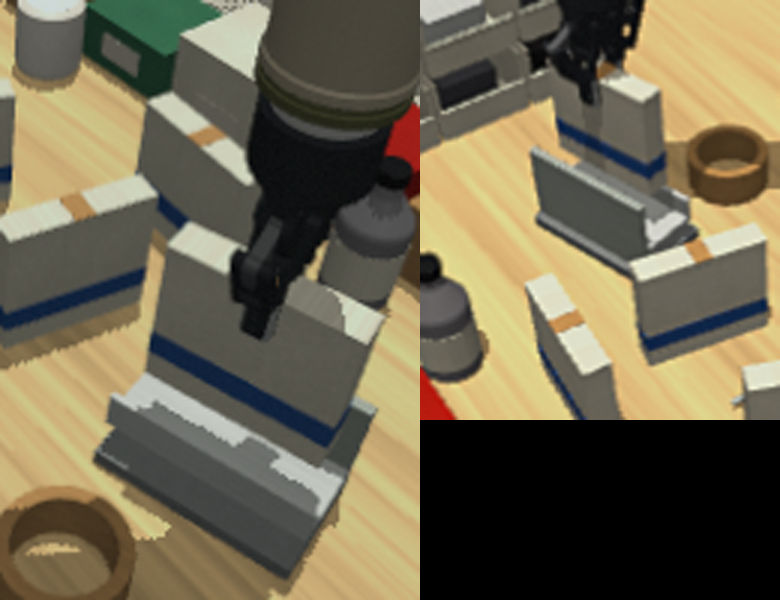

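The carton is centred and square between lip and rest in both views. Next I lower it.

```bash
python3 -m jog '[{"grip":1,"slide":[0,0,2],"yaw":0},{"grip":1,"slide":[0,0,2],"yaw":0},{"grip":1,"slide":[0,0,0.8],"yaw":0},{"grip":1,"slide":[0,0,0],"yaw":0},{"grip":1,"slide":[0,0,0],"yaw":0},{"grip":1,"slide":[0,0,0],"yaw":0}]'
python3 -m jog '[{"grip":1,"slide":[0,0,0.4],"yaw":0},{"grip":1,"slide":[0,0,0],"yaw":0},{"grip":1,"slide":[0,0,0],"yaw":0}]'
```

```text
clock: 15.5
position: [0.5151, -0.3103, 0.2151]
ee_rot: [0.6, 0.8, 0.0, 0.001]
ft_force: [0.3, 0.3, -7.6]
grip_width: 0.344
grasp_force: 42.5
clock: 15.8
position: [0.5148, -0.31, 0.2102]
ee_rot: [0.6, 0.8, 0.0, 0.0]
ft_force: [1.0, -0.2, -5.1]
grip_width: 0.345
grasp_force: 42.8
```

```bash
for i in 1; do python3 -m jog '[{"grip":1,"slide":[0,-0.3,0],"yaw":0},{"grip":1,"slide":[0,0,0],"yaw":0},{"grip":1,"slide":[0,0,0],"yaw":0}]' | egrep 'pos|ft'; python3 -m jog '[{"grip":1,"slide":[0,-0.3,0],"yaw":0},{"grip":1,"slide":[0,0,0],"yaw":0},{"grip":1,"slide":[0,0,0],"yaw":0}]' | egrep 'pos|ft';  python3 -m jog '[{"grip":1,"slide":[0,-0.2,0],"yaw":0},{"grip":1,"slide":[0,0,0],"yaw":0},{"grip":1,"slide":[0,0,0],"yaw":0}]' | egrep 'pos|ft'; done
```

```text
position: [0.5114, -0.3109, 0.2099]
ft_force: [0.1, -1.2, -5.2]
position: [0.5085, -0.3117, 0.2098]
ft_force: [-0.8, -0.4, -5.5]
position: [0.5068, -0.3122, 0.2099]
ft_force: [-0.2, -0.1, -4.8]
```

```bash
for i in 1; do python3 -m jog '[{"grip":1,"slide":[0,-0.2,0],"yaw":0},{"grip":1,"slide":[0,0,0],"yaw":0},{"grip":1,"slide":[0,0,0],"yaw":0}]' | egrep 'pos|ft'; python3 -m jog '[{"grip":1,"slide":[0,-0.2,0],"yaw":0},{"grip":1,"slide":[0,0,0],"yaw":0},{"grip":1,"slide":[0,0,0],"yaw":0}]' | egrep 'pos|ft';  done
```

```text
position: [0.5052, -0.3126, 0.2099]
ft_force: [0.9, 1.1, -5.7]
position: [0.5044, -0.3128, 0.2104]
ft_force: [6.3, 1.8, -5.0]
```

Touching the lip (6 N). I back off slightly and lower to let the ledge take the weight.

```bash
python3 -m jog '[{"grip":1,"slide":[0,0.15,0],"yaw":0},{"grip":1,"slide":[0,0,0.3],"yaw":0},{"grip":1,"slide":[0,0,0.3],"yaw":0},{"grip":1,"slide":[0,0,0.3],"yaw":0},{"grip":1,"slide":[0,0,0],"yaw":0},{"grip":1,"slide":[0,0,0],"yaw":0},{"grip":1,"slide":[0,0,0],"yaw":0}]'
python3 -c "
from h import *
go(.505,-.3127,.2,16)"
```

```text
clock: 18.0
position: [0.5049, -0.3128, 0.2012]
ee_rot: [0.599, 0.8, 0.0, 0.0]
ft_force: [4.6, 2.1, -0.9]
grip_width: 0.345
grasp_force: 44.3
t 18.0 pos [ 0.5049 -0.3128  0.2012] ya 16.3 yaw 0.006 slide [0.01 0.01 0.12] j7 0.96 F [ 4.61  2.13 -0.87] w 29.3
```

```bash
python3 -m jog '[{"grip":1,"slide":[0,0.15,0.1],"yaw":0},{"grip":1,"slide":[0,0,0],"yaw":0},{"grip":0.25,"slide":[0,0,0],"yaw":0},{"grip":0.15,"slide":[0,0,0],"yaw":0},{"grip":0.05,"slide":[0,0,0],"yaw":0},{"grip":-0.05,"slide":[0,0,0],"yaw":0},{"grip":-0.15,"slide":[0,0,0],"yaw":0},{"grip":-0.15,"slide":[0,0,0],"yaw":0}]'
python3 -m jog '[{"grip":-0.15,"slide":[0,0.4,0],"yaw":0},{"grip":-0.15,"slide":[0,0.4,0],"yaw":0},{"grip":-0.15,"slide":[0,0.2,0],"yaw":0},{"grip":-0.15,"slide":[0,0.2,0],"yaw":0},{"grip":-0.15,"slide":[0,0.2,0],"yaw":0},{"grip":-0.15,"slide":[0,0,0],"yaw":0}]'
python3 -c "
from h import *
go(.5045,-.3128,.2,16)
import cv2
a=manip.camera('side')[130:330,280:420];b=manip.camera('scene')[90:230,130:250]
c=cv2.resize(a,None,fx=3,fy=3,interpolation=cv2.INTER_CUBIC)
b=cv2.resize(b,None,fx=3,fy=3,interpolation=cv2.INTER_CUBIC);b=cv2.copyMakeBorder(b,0,c.shape[0]-b.shape[0],0,0,0)
cv2.imwrite('pics/p7.png',np.hstack([c,b]))"
```

```text
clock: 18.8
position: [0.5059, -0.3125, 0.1999]
ee_rot: [0.6, 0.8, 0.0, -0.0]
ft_force: [-0.4, 0.5, 0.4]
grip_width: 0.58
grasp_force: 0.0
clock: 19.4
position: [0.5196, -0.3084, 0.1998]
ee_rot: [0.599, 0.8, 0.0, -0.0]
ft_force: [-1.3, -0.7, 0.7]
grip_width: 0.571
grasp_force: 0.7
t 19.4 pos [ 0.5196 -0.3084  0.1998] ya 16.3 yaw 0.006 slide [-0.01 -1.57 -0.02] j7 0.95 F [-1.34 -0.73  0.68] w 48.6
```

View pics/p7.png

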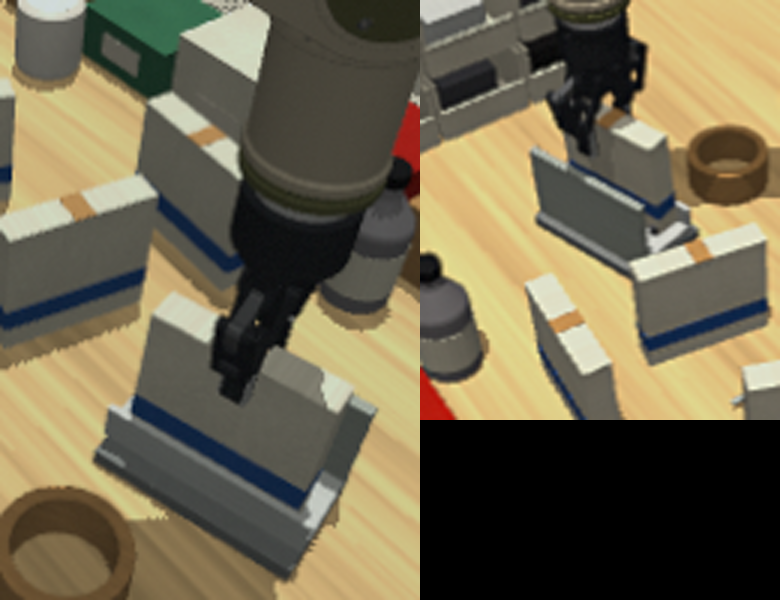

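The carton stands on the ledge against the lip, starting to lean. I keep pushing slowly.

```bash
python3 -m jog '[{"grip":-0.15,"slide":[0,0.25,0],"yaw":0},{"grip":-0.15,"slide":[0,0.25,0],"yaw":0},{"grip":-0.15,"slide":[0,0.25,0],"yaw":0},{"grip":-0.15,"slide":[0,0.25,0],"yaw":0},{"grip":-0.15,"slide":[0,0.25,0],"yaw":0},{"grip":-0.15,"slide":[0,0.25,0],"yaw":0},{"grip":-0.15,"slide":[0,0,0],"yaw":0},{"grip":-0.15,"slide":[0,0,0],"yaw":0}]'
python3 -m jog '[{"grip":-0.15,"slide":[0,0.2,0],"yaw":0},{"grip":-0.15,"slide":[0,0.2,0],"yaw":0},{"grip":-0.15,"slide":[0,0.2,0],"yaw":0},{"grip":-0.15,"slide":[0,0.2,0],"yaw":0},{"grip":-0.15,"slide":[0,0.2,0],"yaw":0},{"grip":-0.15,"slide":[0,0.2,0],"yaw":0},{"grip":-0.15,"slide":[0,0.2,0],"yaw":0},{"grip":-0.15,"slide":[0,0,0],"yaw":0}]'
python3 -m jog '[{"grip":-0.15,"slide":[0,0.2,0],"yaw":0},{"grip":-0.15,"slide":[0,0.2,0],"yaw":0},{"grip":-0.15,"slide":[0,0.2,0],"yaw":0},{"grip":-0.15,"slide":[0,0,0],"yaw":0},{"grip":-0.15,"slide":[0,0,0],"yaw":0}]'
python3 -c "
from h import *
go(.5045,-.3128,.2,16)
import cv2
a=manip.camera('side')[130:330,280:420];b=manip.camera('scene')[90:230,130:250]
c=cv2.resize(a,None,fx=3,fy=3,interpolation=cv2.INTER_CUBIC)
b=cv2.resize(b,None,fx=3,fy=3,interpolation=cv2.INTER_CUBIC);b=cv2.copyMakeBorder(b,0,c.shape[0]-b.shape[0],0,0,0)
cv2.imwrite('pics/p8.png',np.hstack([c,b]))"
```

```text
clock: 20.3
position: [0.5338, -0.3042, 0.1998]
ee_rot: [0.599, 0.8, 0.0, -0.0]
ft_force: [-0.5, 0.2, -0.1]
grip_width: 0.576
grasp_force: 0.0
clock: 21.1
position: [0.5476, -0.3002, 0.1999]
ee_rot: [0.599, 0.8, 0.0, 0.0]
ft_force: [1.3, 0.1, 0.1]
grip_width: 0.571
grasp_force: 0.3
clock: 21.6
position: [0.5529, -0.2987, 0.1998]
ee_rot: [0.6, 0.8, -0.0, -0.0]
ft_force: [-0.2, 0.5, 0.3]
grip_width: 0.573
grasp_force: 0.0
t 21.6 pos [ 0.5529 -0.2987  0.1998] ya 16.3 yaw 0.006 slide [-0.02 -5.04 -0.02] j7 0.92 F [-0.15  0.55  0.25] w 48.7
```

View pics/p8.png

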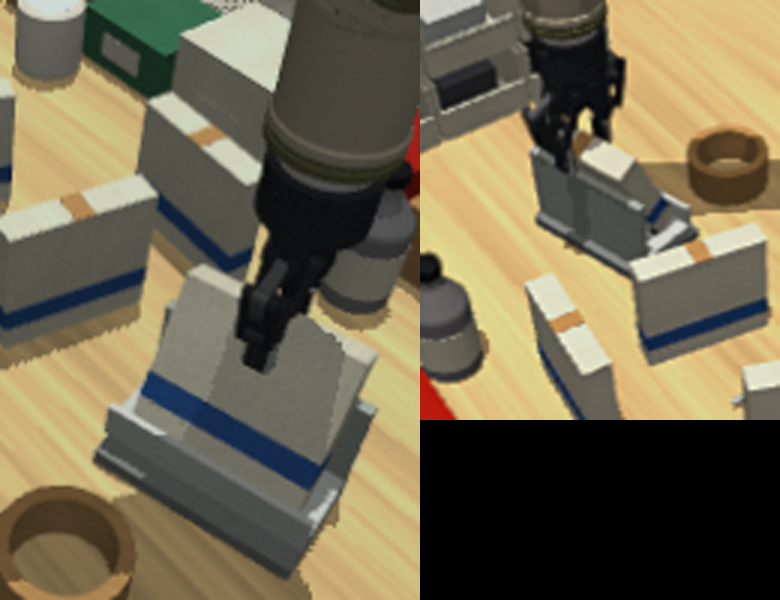

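```bash
python3 -m jog '[{"grip":-0.15,"slide":[0,0.2,0],"yaw":0},{"grip":-0.15,"slide":[0,0.2,0],"yaw":0},{"grip":-0.15,"slide":[0,0,0],"yaw":0},{"grip":-0.15,"slide":[0,0,0],"yaw":0}]'
python3 -m jog '[{"grip":-0.15,"slide":[0,0.2,0],"yaw":0},{"grip":-0.15,"slide":[0,0.2,0],"yaw":0},{"grip":-0.15,"slide":[0,0,0],"yaw":0},{"grip":-0.15,"slide":[0,0,0],"yaw":0}]'
```

```text
clock: 22.1
position: [0.5559, -0.2981, 0.1997]
ee_rot: [0.6, 0.8, -0.001, -0.001]
ft_force: [-5.3, 0.7, 3.1]
grip_width: 0.576
grasp_force: 2.7
clock: 22.5
position: [0.5569, -0.2981, 0.1994]
ee_rot: [0.601, 0.799, -0.002, -0.003]
ft_force: [-17.7, 0.1, 9.1]
grip_width: 0.575
grasp_force: 9.6
```

The carton is firmly on the rest. I back off, open and rise.

```bash
python3 -m jog '[{"grip":-0.15,"slide":[0,-0.4,0],"yaw":0},{"grip":-0.15,"slide":[0,-0.3,0],"yaw":0},{"grip":-0.4,"slide":[0,0,0],"yaw":0},{"grip":-0.7,"slide":[0,0,0],"yaw":0},{"grip":-1,"slide":[0,0,0],"yaw":0},{"grip":-1,"slide":[0,0,0],"yaw":0},{"grip":-1,"slide":[0,0,-1],"yaw":0},{"grip":-1,"slide":[0,0,-2],"yaw":0}]'
python3 -m jog '[{"grip":-1,"slide":[0,0,-3],"yaw":0},{"grip":-1,"slide":[0,0,-4],"yaw":0},{"grip":-1,"slide":[0,0,-4],"yaw":0},{"grip":-1,"slide":[3,-2,0],"yaw":0},{"grip":-1,"slide":[4,-3,0],"yaw":0},{"grip":-1,"slide":[4,-3,0],"yaw":0},{"grip":-1,"slide":[4,-3,0],"yaw":0},{"grip":-1,"slide":[0,0,0],"yaw":0}]'
python3 -c "
from h import *
import cv2
a=manip.camera('side');c0=manip.camera('scene');b=c0[90:230,130:250]
c=cv2.resize(a[100:340,225:425],None,fx=2.4,fy=2.4,interpolation=cv2.INTER_CUBIC)
b=cv2.resize(c0[120:300,150:280],None,fx=2.4,fy=2.4,interpolation=cv2.INTER_CUBIC);b=cv2.copyMakeBorder(b,0,c.shape[0]-b.shape[0],0,0,0)
cv2.imwrite('pics/p9.png',np.hstack([c,b]));cv2.imwrite('pics/full9.png',c0);cv2.imwrite('pics/side9.png',a)"
```

```text
clock: 23.3
position: [0.5535, -0.298, 0.2294]
ee_rot: [0.6, 0.8, -0.0, -0.001]
ft_force: [-0.1, -1.6, 1.2]
grip_width: 0.995
grasp_force: 0.0
clock: 24.1
position: [0.4021, -0.1832, 0.341]
ee_rot: [0.599, 0.801, 0.003, -0.0]
ft_force: [0.6, -1.0, 0.6]
grip_width: 0.999
grasp_force: 0.0
```

View pics/p9.png

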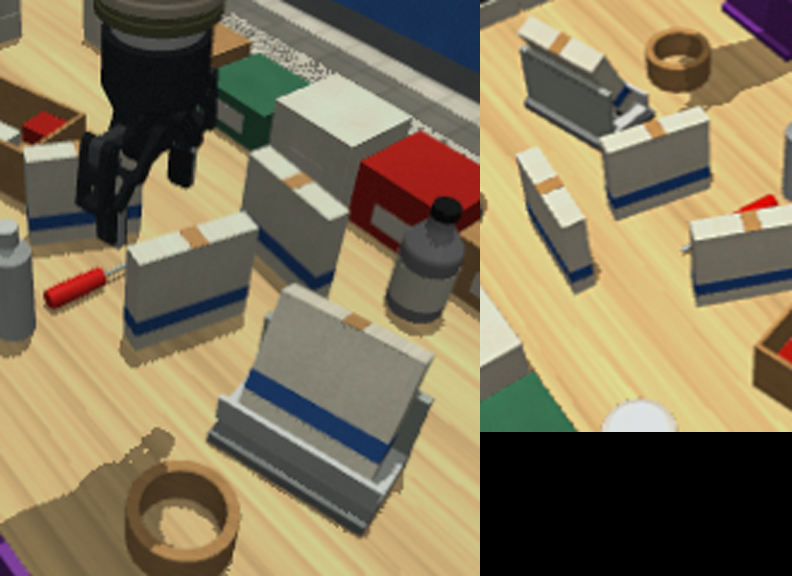

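```bash
python3 - <<'E'
from h import *
import cv2
sc=lambda a:np.array(a)/2.4+[150,120]
si=lambda a:np.array(a)/2.4+[225,100]
for n,a,b in[("tape",(82,45),(357,321)),("backTopR?",(40,42),(433,352))]:
    p,e=tri("scene",sc(a),"side",si(b)); print(n,p.round(4),round(e,4),"s",(p@[.9613,.2756,0]).round(4),"n",(p@[-.2756,.9613,0]).round(4))
# predicted side-view outlines of the carton's front face for foot gaps g (front lower edge to lip), sink .011
for g in (0,.005,.01):
    th=np.arctan((.066-.03*np.cos(.46)-g)/.076); c,s=np.cos(th),np.sin(th)
    x0=.3855+g+.03*c; z0=.034
    pts=[(x0-.03*c+h*s,n,z0+.03*s+h*c) for n in(-.507,-.367) for h in(0,.13)]
    W=[(.9613*a-.2756*n,.2756*a+.9613*n,z) for a,n,z in pts]
    print(g,np.degrees(th).round(1),"side crop px",((proj("side",W)-[225,100])*2.4).round().tolist())
a=cv2.imread("pics/side9.png")[205:325,300:420]
cv2.imwrite("pics/p10.png",cv2.resize(a,None,fx=5,fy=5,interpolation=cv2.INTER_CUBIC))
E
```

```text
tape [ 0.5593 -0.2937  0.1554] 0.0049 s 0.4567 n -0.4364
backTopR? [ 0.5963 -0.3517  0.1422] 0.0078 s 0.4763 n -0.5024
0 27.2 side crop px [[366.0, 486.0], [426.0, 361.0], [232.0, 408.0], [281.0, 288.0]]
0.005 24.2 side crop px [[368.0, 483.0], [426.0, 361.0], [235.0, 405.0], [280.0, 288.0]]
0.01 21.0 side crop px [[370.0, 480.0], [426.0, 361.0], [237.0, 403.0], [280.0, 288.0]]
```

View pics/p10.png

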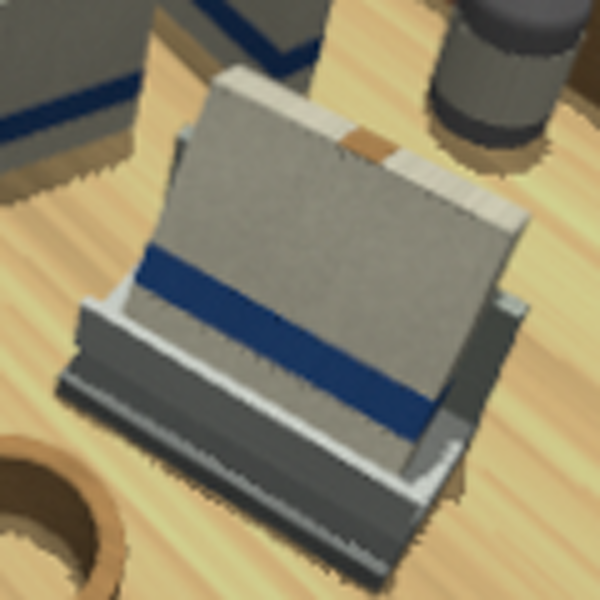

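The carton leans back against the rest with its foot down behind the lip. It is centred (tape mark n = -0.436 against the stand's -0.437) and the slant matches about 25°. The three others stand where they were.

```bash
python3 -c "
from workcell import manip
print(manip.hand_in())"
```

```text
the job is handed in; nothing more can be done
None
```

I found the complete carton by weight (about 0.70 kg; the only other one I lifted was 0.37 kg), leaned it centred on the grey check stand with its foot behind the lip, and handed the job in at about 24 s.

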